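# Reassemble the burner of a portable gas cooker

### The arm

A 6-joint arm with a two-finger parallel gripper is mounted at the origin on a cart in front of the work surface, level with it; the furniture and walls round the work are solid. World frame = base frame: x ahead of the robot, y to its left, z up, the work surface at z = 0. Lengths are in m, angles in rad, forces in N, time in s.
With the tool pointing down it reaches from about 0.325 to 0.85 m from the base axis. Payload 15.5 kg.
Tool frame: the origin (TCP) lies at the very end of the fingers, on their centre line; the grasp point (between the pads) lies ctrl.hold_point_z behind it (ctrl.hold_point_z is the distance from the TCP to the grasp point, in m); z points along the fingers, y is the line along which they close (so a half turn about z gives the same grasp; the last joint's range is limited). The gripper opens to 91 mm and grips with 3 to 60 N. Pads are 32 mm wide; open, the fingers measure 118 mm over their backs; the gripper's body (76 mm by 178 mm) begins 60 mm behind the grasp point.
Start: joints at [1.028, 0.494, 1.345, -0, 1.302, -0.096], TCP at [0.27, 0.564, 0.18] pointing down, gripper open.
Joint ranges: [-2.91, 2.91], [-0.82, 2.16], [0.22, 2.67], [-1.22, 4.37], [0.12, 2.79], [-3.08, 3.08]. Speed limits (rad/s): [1.89, 1.89, 2.57, 3.01, 3.01, 3.01].

### API

Orientations are given as a 3x3 rotation matrix whose columns are the frame's x, y, z axes.
In Python, from plant import get_obs, vision, sign_off, nets, ctrl gives the robot as it stands.
- The arm moves only by the tool drive_tool, never from a script. Its argument "increments" is one flat list of numbers, 6 for each row, row after row: the shift along the world's x, y, z in cm, then the turn, a rotation vector about the world's x, y, z in rad. In form: [dx, dy, dz, wx, wy, wz, dx, dy, dz, wx, wy, wz, ...]. A call has 1 to 5 rows; each row is the pose to reach, as a shift and turn from the pose commanded when the call began; what a row does not reach only later rows make up. A row lasts 1/8 s, in which the tool goes at most 62.5 mm and 10.7 degrees, less where a joint would pass 70% of its speed; a pose out of reach is approached as far as the arm can. A call with a gripper value outside its range is refused whole. "claw" is the opening in per cent of the stroke, from 0 (shut) to 100 (fully open), set as the call begins (left out, the last holds). The fingers move at their own pace and stop on an object; "newtons" is the grip in N (left out, the last holds). Time passes only in rows, so rows that repeat a pose let the fingers close. It gives the time, the measured TCP pose, the force, the opening and the grip force at its end, in the units of the state.
- get_obs(): the state, without advancing time (a new reading comes with each control period).
- vision.read_camera(name): name is "side" or "top" or "wrist"; returns (picture, depth): 420x560x3 uint8, blue, green, red; 420x560 float32, m along the optical axis (not along the pixel's ray), 0 where there is no reading.
- vision.camera_params(name): a dict with "fx", "fy", "cx", "cy" (pixels), "k1" (the pictures are not rectified: a ray, as slopes to the right and down, at radius r is drawn at 1 + k1 r^2 times it, then the intrinsics apply), "origin" and "orientation" of the camera in the world; the wrist camera has in their place "tool_from_camera" (4x4, takes a point from camera to tool coordinates, whose origin is the TCP and whose axes are the flange's). Camera axes: x right, y up, looking along -z (the intrinsics and any distortion apply to the point x, -y, -z); pixel columns grow to the right and rows downward; lengths in m; the calibration is good to about 2 mm. A picture is of the moment at which its call begins: read the wrist's pose just before it. camera_params takes no time and is no camera call.
- sign_off(): hands the job in; it is judged then, once.
Trained networks look in the newest picture that a camera, given by its name, has taken for a name from the list of things; names that differ only in an ending like _2 or _b are one class to them, and where a whole thing is asked for, a point or a joint stands for the part that bears it (a point fixed in the world has none). Each returns a list of dicts, best first, with "conf" (0 to 1); they miss things now and then, are a little off and sometimes report something else, mostly with a low value. They report only what shows in the picture. A call takes as long as a camera call.
- nets.recognise(camera, name): "box" ([left, top, right, bottom] in pixels, round what is visible of it).
- nets.trace(camera, name): "region" (420x560 bool, what is visible of it) and "box" ([left, top, right, bottom] in pixels, round what is visible of it).
- nets.tip_of(camera, name): "centre" ([column, row] in pixels: a listed point, or the origin of a listed thing).
The state is a dict: "time_s": time; "joint_positions": joint angles; "qvel": joint speeds; "joint_torque": joint torques, N m; "ee_pos": TCP position; "tcp_rot": TCP orientation; "contact_force": force on the tool from outside, world axes, zero at the start; "torque": the same for the moment, N m; "finger_gap": finger opening in m; "grasp_force": force on a finger pad.
Only numpy, scipy, OpenCV 4.12 (cv2) and the standard library are available. Lean on these libraries where they do the work, as an engineer would, in place of code of your own. Each camera call takes 0.05 s, during which the arm holds its last target. There are 200 camera calls.

### The job

The burner of the portable gas cooker has been washed and must go back together: set the metal burner crown on the burner, turn it gently until all three studs find its three holes and it goes fully home, let go of it, then lay the black burner cap on top, level and centred. Never press hard on the burner, for its ceramic spark stud chips, and leave the pan support, the salt shaker and the cup where they are.

Things in the scene. Friction and masses are not known exactly. Their poses are not given: they have to be found in the camera images.
- cooker: Portable gas cooker, fixed: black case 270 x 330 mm, 60 mm high, steel drip tray on its left part (64 mm above the worktop, thin rim to 68 mm), closed cartridge bay on its right part (top 86 mm high, from 55 mm right of the case's middle outward), control knob in front. Origin: centre of the underside; x points to the cooker's back, y to its left, z up.
- burner_seat (a point): Centre of the burner's seat, 82 mm above the worktop; axes as the cooker's. Here stands a fixed, flat-topped round cup of 74 mm diameter; its top is the seat plane on which the crown comes to lie. The cup carries the gas tube in its middle and three studs round it; none of them yields.
- tube_top (a point): Top of the upright brass gas tube, on the axis of the seat and 19 mm above it. The tube is 26 mm in diameter up to 14 mm above the seat, then tapers to 19 mm. Passing into the crown's bore it centres the crown (1 mm play all round) before the crown meets the studs, so that the crown can be turned on it.
- stud_tips (a point): On the seat's axis at the height of the stud tips, 8.5 mm above the seat. Three studs, 5 mm in diameter, domed, 27 mm from the axis: a white ceramic spark stud at bearing A, steel ones at A+105 and A+225 degrees (counterclockwise from above). A, from the cooker's x axis, is anywhere in -26..+26 degrees and no pose tells it: look, or turn the crown under light pressure until it drops.
- crown: Burner crown, matt cast aluminium, 140 g: a flat flange ring 68 mm in diameter, 8 mm thick, with a 28 mm bore and three 8 mm through holes 27 mm from the axis at bearings 0, 105 and 225 degrees from its x axis (counterclockwise from above). Lies flange down. Origin: centre of the underside, z up. It fits at one bearing only, x axis over the spark stud, with 3 degrees of play either way.
- crown_top (a point): Centre of the crown's top, 24 mm above its underside. Round it stands the crown's slotted wall, 44 mm outside and 36 mm inside diameter, from 8 mm (top of the flange) to 24 mm above the underside: the place to hold it, at any bearing. The cap comes to lie on this wall.
- cap: Burner cap, a black enamelled steel disc 54 mm in diameter, 6 mm thick, with a boss below, 31 mm in diameter and 4 mm high; 120 g. Lies boss down, so the disc is 4 to 10 mm above the worktop. Origin: centre of the boss's underside; z up. In place the boss hangs inside the crown's wall and the disc lies on it, origin 20 mm above the crown's origin; any bearing will do.
- pan_support: Pan support, a black wire ring 184 mm in diameter with four prongs, 34 mm high, lying on the worktop to the right; to be left alone. Origin: its centre on the worktop.
- salt_shaker: Salt shaker 44 mm in diameter and 90 mm high, standing on the left; to be left alone. Origin: centre of its underside.
- cup: Handleless cup 70 mm in diameter and 78 mm high, standing on the right; to be left alone. Origin: centre of its underside.

How it is judged:
By the outcome, as a careful person would: the job done as asked, in the order asked, and still so for the second after the job is handed in, with the robot touching nothing.
It also fails if it takes over 72 s, if anything falls off the work surface, if the arm or the gripper's body presses on something with over 40 N, if the wrist force passes 120 N, or if a joint passes its speed limit or range.

## Working session

There is one attempt and no reset: what is moved stays moved. The work goes in short steps, Python scripts to look and compute and a tool call to move; the robot and the scene stay as the last step left them, time stands still between calls to the robot, and variables do not carry over. Pictures are saved under pics/ and viewed, at most 10 in all, crops included, and the job is handed in when it is done.

Besides the shell and the picture viewer there is one more tool, called after "Call:" by a JSON object that holds its "api" and its "payload", one argument or row to a line. drive_tool: Moves the arm, as the interface text tells. Its arguments: {"type":"object","properties":{"increments":{"type":"array","items":{"type":"number"}},"claw":{"type":"number"},"newtons":{"type":"number"}},"required":["increments"]}

```bash
mkdir -p pics; ls; cat > h.py <<'E'
import numpy as np, cv2
from plant import get_obs, vision, sign_off, nets, ctrl
def cam(name):
    p=vision.camera_params(name)
    if 'origin' in p: return p,np.array(p['orientation']),np.array(p['origin'])
    o=get_obs(); T=np.array(p['tool_from_camera']); R=np.array(o['tcp_rot'])
    return p,R@T[:3,:3],R@T[:3,3]+np.array(o['ee_pos'])
def rays(c,px):
    p,R,t=c; px=np.array(px,float).reshape(-1,2)
    K=np.array([[p['fx'],0,p['cx']],[0,p['fy'],p['cy']],[0,0,1]])
    u=cv2.undistortPoints(px[:,None],K,np.array([p['k1'],0,0,0.]))[:,0]
    return np.c_[u[:,0],-u[:,1],-np.ones(len(u))]@R.T,t
def onz(c,px,z):
    d,t=rays(c,px); return t+d*((z-t[2])/d[:,2])[:,None]
def dep(c,px,D):
    d,t=rays(c,px); px=np.array(px).reshape(-1,2).astype(int)
    return t+d*D[px[:,1],px[:,0]][:,None]
E
cat > a.py <<'E'
from h import *
np.set_printoptions(precision=4,suppress=True)
print(ctrl.hold_point_z, get_obs()['time_s'])
ims=[]
for n in ['top','side']:
    im,D=vision.read_camera(n); c=cam(n); ims.append(im); print(n,c[2])
    for o in ['crown','crown_top','cap','burner_seat','tube_top','stud_tips','cooker','salt_shaker','cup','pan_support']:
        r=nets.tip_of(n,o)
        z={'crown_top':.024,'burner_seat':.082,'tube_top':.101,'stud_tips':.0905}.get(o,0)
        for q in r[:2]: print(o,np.round(q['centre'],1),round(q['conf'],2),onz(c,q['centre'],z)[0])
    cv2.imwrite(f'pics/{n}.png',im)
E
python3 a.py
```

```text
pics
0.0188 0.0
top [ 0.3827 -0.1028  1.6469]
crown [337.  245.9] 0.56 [ 0.4588 -0.3049  0.    ]
crown_top [338.6 248.2] 0.78 [ 0.4504 -0.3071  0.024 ]
cap [151.  242.6] 0.78 [0.4623 0.3024 0.    ]
cap [251.9 217.2] 0.34 [ 0.5495 -0.0276  0.    ]
burner_seat [232.  209.7] 0.58 [0.5639 0.0308 0.082 ]
burner_seat [341.1 245.7] 0.39 [ 0.4557 -0.3075  0.082 ]
tube_top [227.9 211.9] 0.68 [0.5548 0.0417 0.101 ]
stud_tips [234.1 212.7] 0.83 [0.5537 0.0234 0.0905]
cooker [251.7 215.6] 0.59 [ 0.5547 -0.0268  0.    ]
cooker [234.5 212.3] 0.52 [0.565  0.0295 0.    ]
salt_shaker [365.8 183.1] 0.53 [ 0.6663 -0.4009  0.    ]
salt_shaker [158.9 181.3] 0.38 [0.6658 0.2831 0.    ]
cup [397.8 239. ] 0.57 [ 0.4828 -0.5053  0.    ]
cup [160.  180.7] 0.47 [0.6678 0.2795 0.    ]
side [0.9967 0.8761 1.2514]
crown [276.1 166.7] 0.56 [ 0.4663 -0.3036  0.    ]
crown_top [275.3 159.8] 0.58 [ 0.4647 -0.3122  0.024 ]
burner_seat [297.1 229.5] 0.96 [0.5572 0.031  0.082 ]
tube_top [294.6 225.2] 0.84 [0.5636 0.0278 0.101 ]
stud_tips [297.9 227. ] 0.98 [0.5543 0.0301 0.0905]
cooker [287.  234.1] 0.71 [ 0.5617 -0.0258  0.    ]
salt_shaker [300.5 327.9] 0.73 [0.6681 0.2709 0.    ]
salt_shaker [297.5 225.3] 0.39 [ 0.5178 -0.0424  0.    ]
cup [243.3 134. ] 0.84 [ 0.4996 -0.5086  0.    ]
```

View pics/top.png

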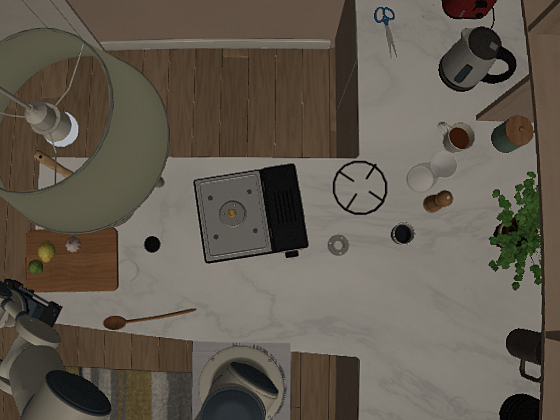

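View pics/side.png

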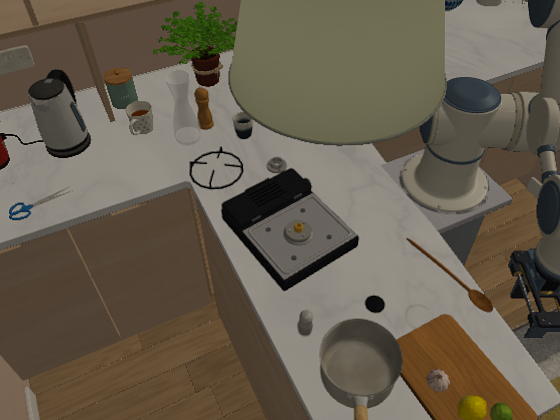

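```bash
python3 - <<'E'
from h import *
np.set_printoptions(precision=4,suppress=True)
o=get_obs(); print(o['ee_pos'],o['tcp_rot'],o['finger_gap'],o['contact_force'])
p,R,t=cam('wrist'); print(np.array(p['tool_from_camera']),p['fx'],R@[0,0,-1])
E
```

```text
[0.27   0.5636 0.1803] [[-0.9018  0.4321 -0.    ]
 [ 0.4321  0.9018 -0.0001]
 [-0.     -0.0001 -1.    ]] 0.09126459292334234 [ 0.5616  1.0626 -0.8423]
[[-0.0003  0.9614  0.2751  0.0775]
 [ 1.      0.0008 -0.0017  0.0001]
 [-0.0018  0.2751 -0.9614 -0.2044]
 [ 0.      0.      0.      1.    ]] 315.02975649969494 [ 0.2488 -0.1174 -0.9614]
```

Call:
{"api": "drive_tool", "payload": {
  "increments": [2,-4,3,0,0,0.05,5,-9.5,5,0,0,0.1,8,-15,7,0,0,0.15,11,-20.5,7,0,0,0.2,14,-26,7,0,0,0.25]
}}

```text
time_s: 1.72
ee_pos: [0.4077, 0.3078, 0.2508]
tcp_rot: [[-0.981, 0.194, 0.001], [0.194, 0.981, 0.001], [-0.001, 0.001, -1.0]]
contact_force: [0.8, 0.7, -0.4]
finger_gap: 0.0912
grasp_force: 0.0
```

Call:
{"api": "drive_tool", "payload": {
  "increments": [3,-5.5,0,0,0,0.05,6,-11,0,0,0,0.1,9,-17,-1,0,0,0.15,12,-22.5,-4,0,0,0.2,14.5,-27.2,-7,0,0,0.2]
}}

```text
time_s: 2.35
ee_pos: [0.5486, 0.0439, 0.1853]
tcp_rot: [[-1.0, -0.004, 0.002], [-0.004, 1.0, 0.0], [-0.002, 0.0, -1.0]]
contact_force: [0.9, 0.7, -0.4]
finger_gap: 0.0914
grasp_force: 0.0
```

Call:
{"api": "drive_tool", "payload": {
  "increments": [0,0,0,0,0,0,0,0,0,0,0,0]
}}

```text
time_s: 2.6
ee_pos: [0.5473, 0.046, 0.1856]
tcp_rot: [[-1.0, -0.002, -0.0], [-0.002, 1.0, 0.0], [0.0, 0.0, -1.0]]
contact_force: [-0.3, 0.1, 0.2]
finger_gap: 0.0912
grasp_force: 0.0
```

```bash
cat > b.py <<'E'
from h import *; import sys
np.set_printoptions(precision=4,suppress=True)
o=get_obs(); print(o['time_s'],o['ee_pos'],np.array(o['tcp_rot'])[:,0],o['contact_force'],o['joint_positions'])
c=cam('wrist'); im,D=vision.read_camera('wrist'); cv2.imwrite(f'pics/{sys.argv[1]}.png',im); np.savez(f'{sys.argv[1]}.npz',im=im,D=D,R=c[1],t=c[2])
for a in sys.argv[2:]:
    n,z=a.split(':')
    for q in nets.tip_of('wrist',n)[:2]: print(n,np.round(q['centre'],1),round(q['conf'],2),onz(c,q['centre'],float(z))[0])
E
python3 b.py w1 burner_seat:.082 tube_top:.101 stud_tips:.0905
```

```text
2.6 [0.5473 0.046  0.1856] [-1.     -0.0025  0.0002] [-0.2976  0.1348  0.1945] [-0.0251  0.3818  1.5265  0.0002  1.2335 -1.5985]
burner_seat [263.2 204.2] 0.94 [0.5535 0.0328 0.082 ]
tube_top [256.2 210.3] 0.89 [0.5544 0.0269 0.101 ]
stud_tips [262.3 206.6] 0.74 [0.5537 0.0322 0.0905]
```

View pics/w1.png

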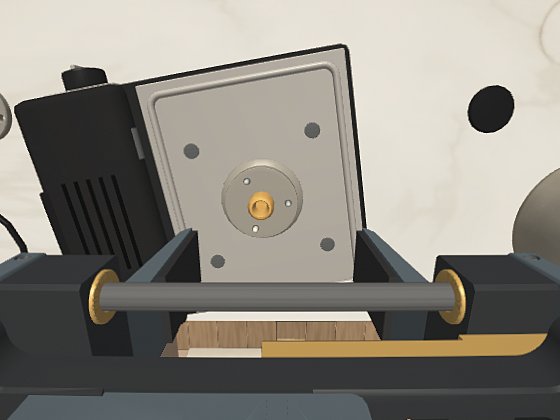

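```bash
python3 - <<'E'
from h import *
np.set_printoptions(precision=4,suppress=True)
f=np.load('w1.npz'); im=f['im']; p=vision.camera_params('wrist'); c=(p,f['R'],f['t'])
crop=cv2.resize(im[150:250,205:320],None,fx=6,fy=6,interpolation=cv2.INTER_CUBIC); cv2.imwrite('pics/w1c.png',crop)
g=cv2.cvtColor(im,cv2.COLOR_BGR2GRAY)
pts=[]
for x,y in [(256,228),(247,181),(288,203)]:
    w=g[y-7:y+8,x-7:x+8].astype(float); m=np.clip(w-np.percentile(w,80),0,None); yy,xx=np.mgrid[-7:8,-7:8]
    pts.append((x+(m*xx).sum()/m.sum(),y+(m*yy).sum()/m.sum())); print(pts[-1],w.max())
P=onz(c,pts,.0905)[:,:2]; print(P)
th=np.radians([0,105,225])
from scipy.optimize import least_squares
for k in range(3):
    r=least_squares(lambda v:(np.c_[v[0]+.027*np.cos(th+v[2]),v[1]+.027*np.sin(th+v[2])]-np.roll(P,-k,0)).ravel()*1e3,[.554,.032,[0.,1.8,-2][k]])
    print(k,r.x,np.degrees(r.x[2]),r.fun)
E
```

```text
(np.float64(254.79384615384615), np.float64(228.65169230769231)) 254.0
(np.float64(245.66024759284733), np.float64(180.73727647867952)) 235.0
(np.float64(287.73298429319374), np.float64(203.0890052356021)) 233.0
[[0.5767 0.0244]
 [0.5278 0.0165]
 [0.55   0.0573]]
0 [0.5536 0.0339 2.2322] 127.8945982670498 [-39.7805  30.7895   9.4738  -4.0665  30.3067 -26.723 ]
1 [0.5523 0.035  2.9286] 167.79745532610565 [ -1.862   24.1969   3.5973 -49.3279  -1.7353  25.131 ]
2 [ 0.5507  0.0305 -0.234 ] -13.409169744693793 [ 26.9129 -33.0281 -26.8114  33.0888  -0.1015  -0.0607]
```

View pics/w1c.png

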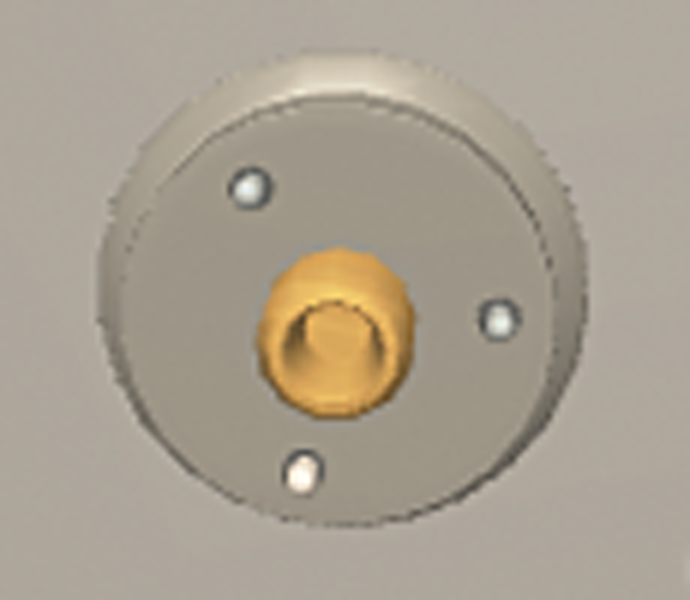

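Call:
{"api": "drive_tool", "payload": {
  "increments": [-1.5,-5,0,0,0,0,-3,-11,0,0,0,0,-4.5,-17,0,0,0,0,-6.2,-23,0,0,0,0,-7.8,-29,-1.5,0,0,0]
}}

```text
time_s: 3.42
ee_pos: [0.4701, -0.2445, 0.1721]
tcp_rot: [[-1.0, -0.004, 0.003], [-0.004, 1.0, -0.002], [-0.003, -0.002, -1.0]]
contact_force: [1.9, -0.1, 0.3]
finger_gap: 0.0915
grasp_force: 0.0
```

Call:
{"api": "drive_tool", "payload": {
  "increments": [-1.7,-6.3,-4,0,0,0,-1.7,-6.3,-5,0,0,0,-1.7,-6.3,-5,0,0,0]
}}

```text
time_s: 3.8
ee_pos: [0.4524, -0.3052, 0.1202]
tcp_rot: [[-1.0, -0.003, -0.001], [-0.003, 1.0, 0.001], [0.001, 0.001, -1.0]]
contact_force: [0.0, 0.2, -0.0]
finger_gap: 0.0914
grasp_force: 0.0
```

```bash
python3 b.py w2 crown:0 crown_top:.024;  python3 - <<'E'
from h import *
from scipy.optimize import least_squares
f=np.load('w2.npz'); im=f['im']
P=np.array([[.5767,.0244],[.55,.0573],[.5278,.0165]]); th=np.radians([0,105,225])
r=least_squares(lambda v:(np.c_[v[0]+.027*np.cos(th+v[2]),v[1]+.027*np.sin(th+v[2])]-P).ravel()*1e3,[.554,.032,-.2])
print(r.x,np.degrees(r.x[2]),r.fun)
b=nets.recognise('wrist','crown')[0]; print(b)
x0,y0,x1,y1=[int(v) for v in b['box']]; x0-=8;y0-=8
s=560//max(x1+8-x0,y1+8-y0); cv2.imwrite('pics/w2c.png',cv2.resize(im[y0:y1+8,x0:x1+8],None,fx=s,fy=s,interpolation=cv2.INTER_CUBIC)); print(x0,y0,s)
E
```

```text
3.8 [ 0.4524 -0.3052  0.1202] [-1.     -0.0027  0.0013] [ 0.0252  0.2267 -0.041 ] [-0.7031  0.4531  1.6141  0.0002  1.0763 -2.2766]
crown [273.6 202.3] 0.97 [ 0.4608 -0.3078  0.    ]
crown_top [275.6 209.3] 0.68 [ 0.4617 -0.3056  0.024 ]
[ 0.55066061  0.03053892 -0.23443903] -13.432366916267336 [ 0.22202425 -0.1331093  -0.07802305  0.22881509 -0.1440012  -0.09570579]
{'box': [240.4, 172.7, 307.8, 235.2], 'conf': 0.62}
232 164 6
```

View pics/w2c.png

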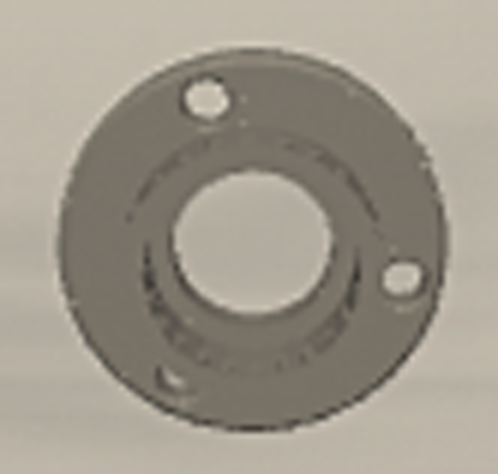

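```bash
python3 - <<'E'
from h import *
from scipy.optimize import least_squares
f=np.load('w2.npz'); p=vision.camera_params('wrist'); c=(p,f['R'],f['t'])
L=np.array([[403,279],[205,98]])/6+[232,164]-.4
P=onz(c,L,.008)[:,:2]; th=np.radians([105,225])
r=least_squares(lambda v:(np.c_[v[0]+.027*np.cos(th+v[2]),v[1]+.027*np.sin(th+v[2])]-P).ravel()*1e3,[.46,-.306,-.5])
print(P,r.x,np.degrees(r.x[2]),r.fun)
E=np.array([[60,245],[448,250],[255,47],[255,430]])/6+[232,164]-.4
Q=onz(c,E,.006)[:,:2]; print(Q,(Q[0]+Q[1])/2,(Q[2]+Q[3])/2)
g=cv2.cvtColor(f['im'],cv2.COLOR_BGR2GRAY)
B=np.array([[172,240],[333,240],[255,168],[255,318]])/6+[232,164]-.4
print(onz(c,B,.008)[:,:2])
E
```

```text
[[ 0.46711755 -0.28138196]
 [ 0.4351653  -0.31570109]] [ 0.461022   -0.30774067 -0.48789908] -27.954558198220244 [-0.04273956 -0.0459055   0.04273956  0.0459055 ]
[[ 0.46160986 -0.34127104]
 [ 0.46240593 -0.2734711 ]
 [ 0.42675665 -0.30722235]
 [ 0.49599121 -0.30721301]] [ 0.46200789 -0.30737107] [ 0.46137393 -0.30721768]
[[ 0.46013831 -0.3215993 ]
 [ 0.46009296 -0.29367925]
 [ 0.44732673 -0.30720888]
 [ 0.47428439 -0.30720525]]
```

Call:
{"api": "drive_tool", "payload": {
  "increments": [0.9,-0.2,-5,0,0,0,0.9,-0.2,-9,0,0,0,0.9,-0.2,-10.8,0,0,0,0.9,-0.2,-11,0,0,0,0.9,-0.2,-11,0,0,0]
}}

```text
time_s: 4.62
ee_pos: [0.4626, -0.3078, 0.0119]
tcp_rot: [[-1.0, -0.004, 0.001], [-0.004, 1.0, -0.001], [-0.001, -0.001, -1.0]]
contact_force: [0.9, -0.6, 0.1]
finger_gap: 0.0913
grasp_force: 0.0
```

Call:
{"api": "drive_tool", "payload": {
  "increments": [0,0,0,0,0,0,0,0,0,0,0,0,0,0,0,0,0,0,0,0,0,0,0,0,0,0,0,0,0,0],
  "claw": 0,
  "newtons": 20
}}

```text
time_s: 5.25
ee_pos: [0.4617, -0.3078, 0.0108]
tcp_rot: [[-1.0, -0.003, -0.0], [-0.003, 1.0, 0.0], [0.0, 0.0, -1.0]]
contact_force: [-0.2, -0.5, -0.2]
finger_gap: 0.0442
grasp_force: 0.0
```

Call:
{"api": "drive_tool", "payload": {
  "increments": [0,0,0,0,0,0,0,0,0,0,0,0,0,0,3,0,0,0,0,0,8,0,0,0,0,0,14,0,0,0]
}}

```text
time_s: 5.88
ee_pos: [0.4611, -0.3073, 0.1517]
tcp_rot: [[-1.0, -0.003, -0.001], [-0.003, 1.0, 0.001], [0.001, 0.001, -1.0]]
contact_force: [1.3, -1.1, -0.3]
finger_gap: 0.0002
grasp_force: 0.0
```

Call:
{"api": "drive_tool", "payload": {
  "increments": [1.4,5,0,0,0,0.05,2.8,10.5,0,0,0,0.1,4.2,16,0,0,0,0.15,5.7,21.5,0,0,0,0.2,7.1,27,0,0,0,0.25]
}}

```text
time_s: 6.5
ee_pos: [0.533, -0.036, 0.1509]
tcp_rot: [[-0.968, -0.252, 0.0], [-0.252, 0.968, -0.0], [-0.0, -0.0, -1.0]]
contact_force: [0.5, -0.7, -0.2]
finger_gap: 0.0002
grasp_force: 0.0
```

Call:
{"api": "drive_tool", "payload": {
  "increments": [1,4,0,0,0,0,1.8,6.7,0,0,0,0,1.8,6.7,0,0,0,0,1.8,6.7,0,0,0,0]
}}

```text
time_s: 7.0
ee_pos: [0.5505, 0.0288, 0.1507]
tcp_rot: [[-0.968, -0.251, -0.0], [-0.251, 0.968, -0.0], [0.0, -0.0, -1.0]]
contact_force: [-0.1, -0.2, 0.3]
finger_gap: 0.0007
grasp_force: 0.0
```

```bash
python3 b.py w3 crown_top:.163 burner_seat:.082; python3 -c "
from h import *
o=get_obs();print(o['finger_gap'],o['grasp_force'])
i=cv2.imread('pics/w3.png');cv2.imwrite('pics/w3c.png',cv2.resize(i[110:310,150:410],None,fx=3,fy=3,interpolation=2))"
```

```text
7.0 [0.5505 0.0288 0.1507] [-0.9681 -0.2506  0.0004] [-0.0838 -0.1926  0.3192] [-0.056   0.4226  1.5665 -0.0002  1.1528 -1.8801]
burner_seat [279.5 212.4] 0.73 [0.5542 0.0326 0.082 ]
0.0003206225361946873 0.0
```

View pics/w3c.png

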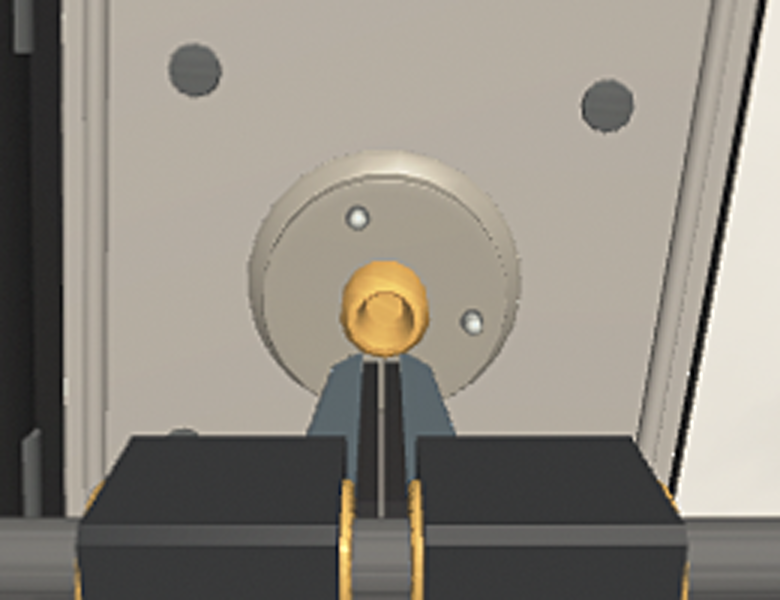

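```bash
python3 - <<'E'
from h import *
np.set_printoptions(precision=4,suppress=True)
for n in ['top','side']:
    im,D=vision.read_camera(n); c=cam(n)
    for q in nets.tip_of(n,'crown')[:2]: print(n,q,onz(c,q['centre'],0)[0])
    cv2.imwrite(f'pics/{n}2.png',im)
a=cv2.imread('pics/top2.png')[200:290,290:390]; b=cv2.imread('pics/side2.png')[120:210,226:326]
cv2.imwrite('pics/ab.png',cv2.resize(np.hstack([a[:,:100],b[:,:100]]),None,fx=4,fy=4,interpolation=2))
E
```

```text
top {'centre': [336.6, 245.6], 'conf': 0.71} [ 0.4598 -0.3036  0.    ]
```

View pics/ab.png

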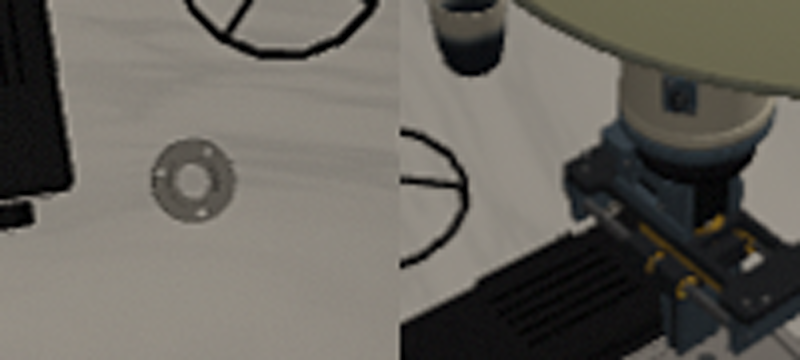

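Call:
{"api": "drive_tool", "payload": {
  "increments": [-1.4,-5,0,0,0,-0.05,-2.8,-10.5,0,0,0,-0.1,-4.2,-16,0,0,0,-0.15,-5.7,-21.5,0,0,0,-0.2,-7.1,-27,0,0,0,-0.25],
  "claw": 100
}}

```text
time_s: 7.98
ee_pos: [0.479, -0.2428, 0.151]
tcp_rot: [[-1.0, -0.001, 0.0], [-0.001, 1.0, -0.0], [-0.0, -0.0, -1.0]]
contact_force: [1.3, -0.5, 0.3]
finger_gap: 0.0476
grasp_force: 0.0
```

Call:
{"api": "drive_tool", "payload": {
  "increments": [-1.3,-4,-1,0,0,0,-1.8,-6.7,-3,0,0,0,-1.8,-6.7,-3,0,0,0]
}}

```text
time_s: 8.35
ee_pos: [0.4605, -0.3092, 0.1196]
tcp_rot: [[-1.0, -0.001, -0.002], [-0.001, 1.0, 0.001], [0.002, 0.001, -1.0]]
contact_force: [0.7, 0.9, 0.7]
finger_gap: 0.0772
grasp_force: 0.0
```

```bash
python3 b.py w4 crown:0 crown_top:.024; python3 -c "
from h import *
i=cv2.imread('pics/w4.png');cv2.imwrite('pics/w4c.png',cv2.resize(i[160:320,200:360],None,fx=3.7,fy=3.7,interpolation=2))"
```

```text
8.35 [ 0.4605 -0.3092  0.1196] [-1.     -0.0006  0.0015] [0.7077 0.9166 0.6943] [-0.6988  0.4652  1.5927 -0.0002  1.0855 -2.2701]
crown [275.2 195.8] 0.69 [ 0.4617 -0.3101  0.    ]
crown_top [274.8 201. ] 0.66 [ 0.4612 -0.3105  0.024 ]
```

View pics/w4c.png

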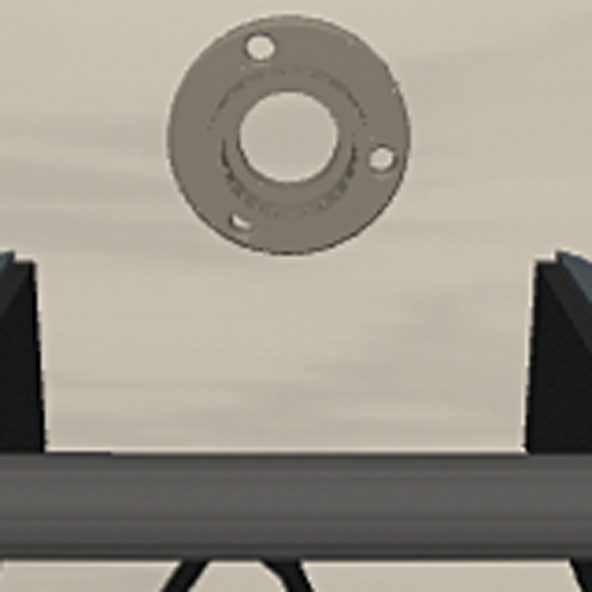

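```bash
python3 - <<'E'
from h import *
from scipy.optimize import least_squares
f=np.load('w4.npz'); p=vision.camera_params('wrist'); c=(p,f['R'],f['t'])
L=np.array([[381,158],[260,47]])/3.7+[200,160]-.4
P=onz(c,L,.008)[:,:2]; th=np.radians([105,225])
r=least_squares(lambda v:(np.c_[v[0]+.027*np.cos(th+v[2]),v[1]+.027*np.sin(th+v[2])]-P).ravel()*1e3,[.46,-.306,-.5])
print(r.x,np.degrees(r.x[2]),r.fun)
E
```

```text
[ 0.46095072 -0.30779842 -0.48660034] -27.880145678173612 [ 0.23496485  0.25302804 -0.23496485 -0.25302804]
```

Call:
{"api": "drive_tool", "payload": {
  "increments": [0,0,-5,0,0,0,0,0,-9,0,0,0,0.1,0,-10.7,0,0,0,0.1,0,-10.9,0,0,0,0.1,0,-10.9,0,0,0]
}}

```text
time_s: 9.12
ee_pos: [0.4636, -0.3082, 0.0131]
tcp_rot: [[-1.0, -0.004, 0.001], [-0.004, 1.0, -0.001], [-0.001, -0.001, -1.0]]
contact_force: [0.2, -0.4, -0.0]
finger_gap: 0.0914
grasp_force: 0.0
```

Call:
{"api": "drive_tool", "payload": {
  "increments": [0,0,0,0,0,0,0,0,0,0,0,0,0,0,0,0,0,0,0,0,0,0,0,0,0,0,0,0,0,0],
  "claw": 0,
  "newtons": 25
}}

```text
time_s: 9.75
ee_pos: [0.4627, -0.3078, 0.0118]
tcp_rot: [[-1.0, -0.003, -0.0], [-0.003, 1.0, 0.0], [0.0, 0.0, -1.0]]
contact_force: [-0.5, -0.1, 0.1]
finger_gap: 0.044
grasp_force: 0.0
```

Call:
{"api": "drive_tool", "payload": {
  "increments": [0,0,0,0,0,0,0,0,0,0,0,0]
}}

```text
time_s: 10.0
ee_pos: [0.4627, -0.3078, 0.0118]
tcp_rot: [[-1.0, -0.003, -0.0], [-0.003, 1.0, 0.0], [0.0, 0.0, -1.0]]
contact_force: [0.3, -0.1, 1.0]
finger_gap: 0.0238
grasp_force: 0.0
```

Call:
{"api": "drive_tool", "payload": {
  "increments": [0,0,0,0,0,0,0,0,0,0,0,0]
}}

```text
time_s: 10.25
ee_pos: [0.4627, -0.3078, 0.0118]
tcp_rot: [[-1.0, -0.003, -0.0], [-0.003, 1.0, 0.0], [0.0, 0.0, -1.0]]
contact_force: [-0.1, 0.2, -0.6]
finger_gap: 0.0039
grasp_force: 0.0
```

```bash
python3 - <<'E'
from h import *
a,_=vision.read_camera('wrist'); b,D=vision.read_camera('side')
i=np.hstack([cv2.resize(a[120:320,180:380],(400,400),interpolation=2),cv2.resize(b[100:200,230:330],(400,400),interpolation=2)])
cv2.imwrite('pics/x.png',i)
o=get_obs(); print(o['joint_positions'],o['finger_gap'])
E
```

```text
[-6.94451614e-01  6.18187329e-01  1.68583174e+00 -2.33023961e-05
  8.37602693e-01 -2.26848389e+00] 0.00030413240979076364
```

View pics/x.png

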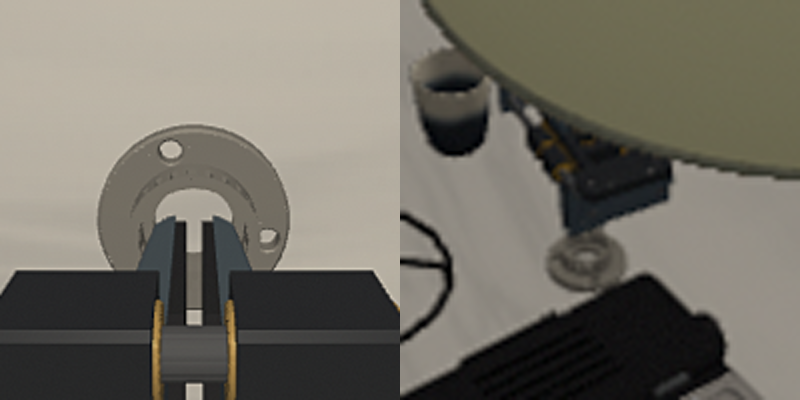

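```bash
python3 - <<'E'
from h import *
np.set_printoptions(precision=4,suppress=True)
c=cam('wrist'); a,D=vision.read_camera('wrist')
px=[(x,r) for x in (264,269,284,288) for r in (231,233,236,242,250)]+[(275,170),(235,230)]
P=dep(c,px,D); 
for q,v in zip(px,P): print(q,v,a[q[1],q[0]])
print(get_obs()['ee_pos'])
E
```

```text
(264, 231) [ 0.4453 -0.3147  0.052 ] [70 66 58]
(264, 233) [ 0.4453 -0.3145  0.055 ] [74 71 64]
(264, 236) [ 0.4456 -0.3144  0.0588] [76 73 65]
(264, 242) [ 0.4456 -0.3141  0.0673] [76 72 65]
(264, 250) [ 0.4452 -0.3137  0.0783] [75 72 64]
(269, 231) [ 0.4454 -0.3119  0.0516] [73 70 61]
(269, 233) [ 0.4455 -0.3118  0.0546] [76 72 64]
(269, 236) [ 0.445  -0.3117  0.0603] [79 76 67]
(269, 242) [ 0.4455 -0.3115  0.0675] [80 77 69]
(269, 250) [ 0.4452 -0.3113  0.0784] [62 59 54]
(284, 231) [ 0.4452 -0.3036  0.0521] [77 74 66]
(284, 233) [ 0.4458 -0.3036  0.0536] [79 77 69]
(284, 236) [ 0.4458 -0.3037  0.0583] [75 72 64]
(284, 242) [ 0.4452 -0.304   0.0682] [76 73 65]
(284, 250) [ 0.4455 -0.3042  0.0776] [56 54 48]
(288, 231) [ 0.4454 -0.3014  0.0516] [73 70 61]
(288, 233) [ 0.4451 -0.3015  0.0556] [74 71 64]
(288, 236) [ 0.4455 -0.3016  0.059 ] [75 73 65]
(288, 242) [ 0.4454 -0.3019  0.0678] [75 72 64]
(288, 250) [ 0.4455 -0.3023  0.0777] [75 72 65]
(275, 170) [ 0.4196 -0.3088  0.    ] [166 180 186]
(235, 230) [ 0.4609 -0.3369  0.0073] [ 97 107 113]
[ 0.4627 -0.3078  0.0118]
```

Call:
{"api": "drive_tool", "payload": {
  "increments": [0,0,0,0,0,0,0,0,0,0,0,0,0,0,0,0,0,0,0,0,0,0,0,0,0,0,0,0,0,0],
  "claw": 100
}}

```text
time_s: 11.02
ee_pos: [0.4627, -0.3078, 0.0118]
tcp_rot: [[-1.0, -0.003, -0.0], [-0.003, 1.0, 0.0], [0.0, 0.0, -1.0]]
contact_force: [0.4, -0.1, -0.4]
finger_gap: 0.0477
grasp_force: 0.0
```

Call:
{"api": "drive_tool", "payload": {
  "increments": [0,0,0,0,0,0,0,0,0,0,0,0,0,0,0,0,0,0,-0.1,0,-1.5,0,0,0,-0.1,0,-3,0,0,0]
}}

```text
time_s: 11.65
ee_pos: [0.4615, -0.3077, -0.0194]
tcp_rot: [[-1.0, -0.003, -0.0], [-0.003, 1.0, 0.0], [0.0, 0.0, -1.0]]
contact_force: [-1.2, -0.0, -0.6]
finger_gap: 0.0908
grasp_force: 0.0
```

Call:
{"api": "drive_tool", "payload": {
  "increments": [0,0,0,0,0,0]
}}

```text
time_s: 11.78
ee_pos: [0.4608, -0.3071, -0.0199]
tcp_rot: [[-1.0, -0.003, -0.002], [-0.003, 1.0, 0.002], [0.002, 0.002, -1.0]]
contact_force: [-1.0, 0.3, 1.1]
finger_gap: 0.0913
grasp_force: 0.0
```

```bash
cat > tip.py <<'E'
from h import *
np.set_printoptions(precision=4,suppress=True)
c=cam('wrist'); a,D=vision.read_camera('wrist'); H,W=D.shape
yy,xx=np.mgrid[0:H,0:W]; px=np.c_[xx.ravel(),yy.ravel()]; d,t=rays(c,px); P=t+d*D.ravel()[:,None]
o=get_obs(); R=np.array(o['tcp_rot']); Q=(P-np.array(o['ee_pos']))@R
g=o['finger_gap']/2
m=(np.abs(Q[:,0]-.0165)<.004)&(np.abs(np.abs(Q[:,1])-g-.004)<.008)&(D.ravel()>0)&(Q[:,2]<-.02)
print(o['time_s'],o['ee_pos'],'tip offset behind TCP',-np.sort(Q[m,2])[-5:],'world z',np.sort(P[m,2])[:5],o['contact_force'])
E
python3 tip.py
```

```text
11.825 [ 0.4612 -0.3074 -0.0191] tip offset behind TCP [0.0201 0.0201 0.02   0.02   0.02  ] world z [0.0009 0.0009 0.0009 0.001  0.001 ] [ 0.0854  0.2292 -0.3032]
```

```bash
sed -i 's/(Q\[:,2\]<-.02)/(P[:,2]>.004)/' tip.py; python3 tip.py
```

```text
11.875 [ 0.4615 -0.3077 -0.0186] tip offset behind TCP [0.0328 0.0326 0.0326 0.0321 0.0321] world z [0.0135 0.0135 0.014  0.0141 0.0142] [-0.0813  0.4515 -0.0145]
```

Call:
{"api": "drive_tool", "payload": {
  "increments": [0,0,-0.2,0,0,0,0,0,-0.4,0,0,0,0,0,-0.4,0,0,0]
}}

```text
time_s: 12.25
ee_pos: [0.4618, -0.3078, -0.0222]
tcp_rot: [[-1.0, -0.003, 0.0], [-0.003, 1.0, -0.0], [-0.0, -0.0, -1.0]]
contact_force: [-0.4, -0.8, -0.9]
finger_gap: 0.0914
grasp_force: 0.0
```

Call:
{"api": "drive_tool", "payload": {
  "increments": [0,0,0,0,0,0,0,0,0,0,0,0,0,0,0,0,0,0,0,0,0,0,0,0,0,0,0,0,0,0],
  "claw": 0,
  "newtons": 20
}}

```text
time_s: 12.88
ee_pos: [0.4618, -0.3079, -0.0222]
tcp_rot: [[-1.0, -0.003, 0.0], [-0.003, 1.0, -0.0], [-0.0, -0.0, -1.0]]
contact_force: [-0.6, -2.5, -1.3]
finger_gap: 0.0439
grasp_force: 1.2
```

Call:
{"api": "drive_tool", "payload": {
  "increments": [0,0,0,0,0,0,0,0,0,0,0,0]
}}

```text
time_s: 13.12
ee_pos: [0.4618, -0.3079, -0.0221]
tcp_rot: [[-1.0, -0.003, 0.0], [-0.003, 1.0, -0.0], [-0.0, -0.0, -1.0]]
contact_force: [0.2, -0.1, 0.3]
finger_gap: 0.0433
grasp_force: 20.0
```

Call:
{"api": "drive_tool", "payload": {
  "increments": [0,0,1,0,0,0,0,0,4,0,0,0,0,0,9,0,0,0,0,0,14,0,0,0,0,0,14,0,0,0]
}}

```text
time_s: 13.75
ee_pos: [0.4635, -0.3093, 0.1219]
tcp_rot: [[-1.0, -0.003, 0.005], [-0.003, 1.0, -0.004], [-0.005, -0.004, -1.0]]
contact_force: [-0.2, 0.2, -1.7]
finger_gap: 0.0434
grasp_force: 20.0
```

Call:
{"api": "drive_tool", "payload": {
  "increments": [1.4,5,0,0,0,0.05,2.8,10.5,0,0,0,0.1,4.2,16,0,0,0,0.15,5.7,21.5,0,0,0,0.2,7.1,27,0,0,0,0.253]
}}

```text
time_s: 14.38
ee_pos: [0.5324, -0.0359, 0.1172]
tcp_rot: [[-0.967, -0.255, -0.001], [-0.255, 0.967, 0.0], [0.001, 0.0, -1.0]]
contact_force: [1.3, -0.8, -0.0]
finger_gap: 0.0433
grasp_force: 20.0
```

Call:
{"api": "drive_tool", "payload": {
  "increments": [1.1,4,0,0,0,0,1.9,6.8,0,0,0,0,1.9,6.8,0,0,0,0,1.9,6.8,0,0,0,0]
}}

```text
time_s: 14.88
ee_pos: [0.5511, 0.0298, 0.1173]
tcp_rot: [[-0.967, -0.254, -0.001], [-0.254, 0.967, -0.0], [0.001, 0.0, -1.0]]
contact_force: [0.8, 0.1, -0.9]
finger_gap: 0.0439
grasp_force: 20.0
```

```bash
python3 b.py w5 tube_top:.101 burner_seat:.082; python3 -c "
from h import *
o=get_obs();print(o['finger_gap'],o['grasp_force'])
i=cv2.imread('pics/w5.png');cv2.imwrite('pics/w5c.png',cv2.resize(i[110:310,150:410],None,fx=3,fy=3,interpolation=2))"
```

```text
14.875 [0.5511 0.0298 0.1173] [-0.9673 -0.2536  0.0012] [ 0.7591  0.0834 -0.8826] [-0.0541  0.4642  1.6027 -0.0002  1.0759 -1.8812]
tube_top [274.1 229.1] 0.74 [0.5532 0.0285 0.101 ]
burner_seat [275.4 221. ] 0.62 [0.5529 0.0294 0.082 ]
burner_seat [455.8 333.3] 0.6 [0.6151 0.2142 0.082 ]
0.043042829395822366 19.999766221444588
```

Call:
{"api": "drive_tool", "payload": {
  "increments": [0.05,0.05,-2,0,0,0,0.05,0.05,-3.5,0,0,0,0.05,0.05,-3.8,0,0,0,0.05,0.05,-4,0,0,0]
}}

```text
time_s: 15.52
ee_pos: [0.5523, 0.0305, 0.0779]
tcp_rot: [[-0.967, -0.253, 0.0], [-0.253, 0.967, 0.0], [-0.0, -0.0, -1.0]]
contact_force: [-0.4, 0.1, -2.0]
finger_gap: 0.0433
grasp_force: 20.0
```

Call:
{"api": "drive_tool", "payload": {
  "increments": [0,0,-0.2,0,0,0,0,0,-0.3,0,0,0,0,0,-0.3,0,0,0]
}}

```text
time_s: 15.9
ee_pos: [0.5523, 0.0307, 0.075]
tcp_rot: [[-0.967, -0.253, 0.0], [-0.253, 0.967, -0.0], [-0.0, -0.0, -1.0]]
contact_force: [0.3, 0.2, -2.2]
finger_gap: 0.0436
grasp_force: 20.0
```

Call:
{"api": "drive_tool", "payload": {
  "increments": [0,0,-0.2,0,0,0,0,0,-0.2,0,0,0]
}}

```text
time_s: 16.15
ee_pos: [0.5522, 0.0307, 0.0727]
tcp_rot: [[-0.967, -0.253, -0.0], [-0.253, 0.967, -0.0], [0.0, 0.0, -1.0]]
contact_force: [-1.1, -0.8, -1.1]
finger_gap: 0.0433
grasp_force: 20.0
```

Call:
{"api": "drive_tool", "payload": {
  "increments": [0,0,-0.15,0,0,0,0,0,-0.3,0,0,0,0,0,-0.3,0,0,0]
}}

```text
time_s: 16.52
ee_pos: [0.5521, 0.0307, 0.0697]
tcp_rot: [[-0.967, -0.253, -0.0], [-0.253, 0.967, 0.0], [0.0, 0.0, -1.0]]
contact_force: [-0.1, -0.3, -1.1]
finger_gap: 0.0433
grasp_force: 20.0
```

Call:
{"api": "drive_tool", "payload": {
  "increments": [0,0,-0.1,0,0,0,0,0,-0.2,0,0,0]
}}

```text
time_s: 16.77
ee_pos: [0.5523, 0.0307, 0.0678]
tcp_rot: [[-0.967, -0.253, 0.0], [-0.253, 0.967, -0.0], [-0.0, -0.0, -1.0]]
contact_force: [0.2, -0.0, -1.4]
finger_gap: 0.0434
grasp_force: 20.0
```

Call:
{"api": "drive_tool", "payload": {
  "increments": [0,0,-0.1,0,0,0,0,0,-0.1,0,0,0]
}}

```text
time_s: 17.02
ee_pos: [0.5522, 0.0306, 0.0667]
tcp_rot: [[-0.967, -0.253, -0.0], [-0.253, 0.967, -0.0], [0.0, 0.0, -1.0]]
contact_force: [0.4, 0.6, -1.4]
finger_gap: 0.0436
grasp_force: 20.0
```

Call:
{"api": "drive_tool", "payload": {
  "increments": [0,0,-0.1,0,0,0,0,0,-0.2,0,0,0]
}}

```text
time_s: 17.27
ee_pos: [0.5522, 0.0306, 0.0648]
tcp_rot: [[-0.967, -0.253, 0.0], [-0.253, 0.967, -0.0], [-0.0, -0.0, -1.0]]
contact_force: [0.2, -0.1, -1.7]
finger_gap: 0.0434
grasp_force: 20.0
```

Call:
{"api": "drive_tool", "payload": {
  "increments": [0,0,-0.1,0,0,0,0,0,-0.2,0,0,0]
}}

```text
time_s: 17.52
ee_pos: [0.5522, 0.0307, 0.0627]
tcp_rot: [[-0.967, -0.253, -0.0], [-0.253, 0.967, 0.0], [0.0, 0.0, -1.0]]
contact_force: [0.3, 0.5, -1.7]
finger_gap: 0.0433
grasp_force: 20.0
```

Call:
{"api": "drive_tool", "payload": {
  "increments": [0,0,-0.1,0,0,0,0,0,-0.2,0,0,0]
}}

```text
time_s: 17.77
ee_pos: [0.5522, 0.0307, 0.0608]
tcp_rot: [[-0.967, -0.253, -0.0], [-0.253, 0.967, -0.0], [0.0, -0.0, -1.0]]
contact_force: [-0.6, -0.6, -1.3]
finger_gap: 0.0434
grasp_force: 20.0
```

Call:
{"api": "drive_tool", "payload": {
  "increments": [0,0,-0.04,0,0,0,0,0,-0.08,0,0,0]
}}

```text
time_s: 18.02
ee_pos: [0.5523, 0.0306, 0.06]
tcp_rot: [[-0.967, -0.253, 0.0], [-0.253, 0.967, -0.0], [-0.0, -0.0, -1.0]]
contact_force: [0.6, 0.7, -1.7]
finger_gap: 0.0432
grasp_force: 20.0
```

Call:
{"api": "drive_tool", "payload": {
  "increments": [0,0,0,0,0,0,0,0,0,0,0,0,0,0,0,0,0,0,0,0,0,0,0,0,0,0,0,0,0,0],
  "claw": 100
}}

```text
time_s: 18.65
ee_pos: [0.5523, 0.0307, 0.0601]
tcp_rot: [[-0.967, -0.253, 0.0], [-0.253, 0.967, -0.0], [-0.0, -0.0, -1.0]]
contact_force: [-0.2, -0.4, 0.4]
finger_gap: 0.09
grasp_force: 0.0
```

Call:
{"api": "drive_tool", "payload": {
  "increments": [0,0,3,0,0,0,0,0,7,0,0,0,0,0,11,0,0,0,0,0,11,0,0,0]
}}

```text
time_s: 19.15
ee_pos: [0.554, 0.0306, 0.1729]
tcp_rot: [[-0.967, -0.253, 0.005], [-0.253, 0.967, -0.0], [-0.005, -0.002, -1.0]]
contact_force: [0.4, 0.3, -1.0]
finger_gap: 0.0914
grasp_force: 0.0
```

```bash
python3 b.py w6 crown:.082 crown_top:.106; python3 - <<'E'
from h import *
f=np.load('w6.npz'); p=vision.camera_params('wrist'); c=(p,f['R'],f['t'])
i=f['im'];cv2.imwrite('pics/w6c.png',cv2.resize(i[110:310,170:390],None,fx=3,fy=3,interpolation=2))
D=f['D'];H,W=D.shape; yy,xx=np.mgrid[0:H,0:W]; d,t=rays(c,np.c_[xx.ravel(),yy.ravel()]); P=t+d*D.ravel()[:,None]
r=np.hypot(P[:,0]-.5507,P[:,1]-.0305)
for a in np.arange(0,360,60):
    ang=np.degrees(np.arctan2(P[:,1]-.0305,P[:,0]-.5507))%360
    s=(abs(ang-a-30)<30)
    m1=s&(r>.0285)&(r<.032); m2=s&(r>.0185)&(r<.0215); print(a,np.median(P[m1,2]),np.median(P[m2,2]))
E
```

```text
19.15 [0.554  0.0306 0.1729] [-0.9673 -0.2534 -0.005 ] [ 0.4401  0.3397 -0.9855] [-0.0525  0.4001  1.5351  0.      1.2012 -1.8795]
crown [275.5 198.7] 0.74 [0.5521 0.0291 0.082 ]
crown_top [278.6 206.3] 0.84 [0.5522 0.0321 0.106 ]
0 0.09016310997843519 0.09833645144179262
60 0.08977158106361055 0.10591771446262582
120 0.3206769989920451 0.10453020042672789
180 0.30294822421001166 0.31157774264141386
240 0.32722078995260934 0.10593921464718281
300 0.08978162894460823 0.10249294023704081
```

View pics/w6c.png

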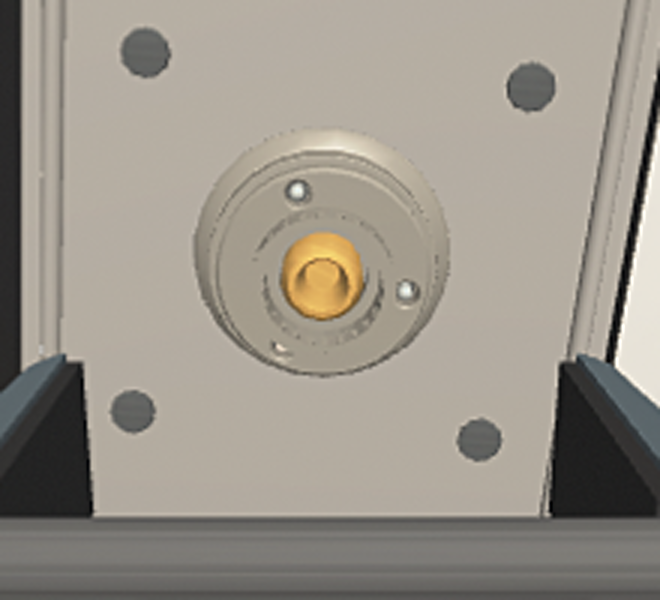

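Call:
{"api": "drive_tool", "payload": {
  "increments": [-1.9,5.4,0,0,0,-0.05,-3.8,10.8,0,0,0,-0.1,-5.7,16.2,0,0,0,-0.15,-7.6,21.6,-2,0,0,-0.2,-9.4,27.1,-6,0,0,-0.253]
}}

```text
time_s: 19.92
ee_pos: [0.4595, 0.2974, 0.1136]
tcp_rot: [[-1.0, -0.002, 0.001], [-0.002, 1.0, 0.0], [-0.001, 0.0, -1.0]]
contact_force: [1.1, 0.7, -0.5]
finger_gap: 0.0911
grasp_force: 0.0
```

Call:
{"api": "drive_tool", "payload": {
  "increments": [0,0,0,0,0,0,0,0,0,0,0,0]
}}

```text
time_s: 20.18
ee_pos: [0.4599, 0.2951, 0.1138]
tcp_rot: [[-1.0, -0.004, -0.001], [-0.004, 1.0, -0.001], [0.001, -0.001, -1.0]]
contact_force: [0.5, -0.6, -0.5]
finger_gap: 0.0912
grasp_force: 0.0
```

```bash
python3 b.py w7 cap:0; python3 - <<'E'
from h import *
np.set_printoptions(precision=4,suppress=True)
f=np.load('w7.npz'); p=vision.camera_params('wrist'); c=(p,f['R'],f['t'])
for q in nets.trace('wrist','cap')[:2]:
    m=q['region'].astype(np.uint8); k=max(cv2.findContours(m,0,1)[0],key=len)[:,0]
    Q=onz(c,k,.010)[:,:2]; (x,y),r=cv2.minEnclosingCircle((Q*1e3).astype(np.float32)); print(q['conf'],q['box'],x,y,r,Q.mean(0)); Q=onz(c,np.argwhere(m)[:,::-1],.010); print(Q.mean(0))
    P=dep(c,np.argwhere(m)[:,::-1],f['D']); print(np.median(P,0))
E
```

```text
20.175 [0.4599 0.2951 0.1138] [-1.     -0.0043  0.0013] [ 0.4591 -0.6034 -0.5196] [ 0.4613  0.4622  1.6193 -0.0003  1.0617 -1.1136]
cap [282.3 191.7] 0.98 [0.4554 0.3013 0.    ]
0.86 [254.3, 167.5, 300.7, 219.7] 456.7663269042969 297.9379577636719 27.52300453186035 [0.4569 0.2975]
[0.4566 0.2974 0.01  ]
[0.4564 0.2977 0.0102]
```

Call:
{"api": "drive_tool", "payload": {
  "increments": [-0.3,0.3,-5,0,0,0,-0.3,0.3,-10,0,0,0,-0.3,0.3,-13,0,0,0,-0.3,0.3,-14,0,0,0,-0.3,0.3,-14.2,0,0,0]
}}

```text
time_s: 20.95
ee_pos: [0.4578, 0.2983, -0.0271]
tcp_rot: [[-1.0, -0.002, 0.0], [-0.002, 1.0, 0.0], [-0.0, 0.0, -1.0]]
contact_force: [0.7, -0.0, 0.4]
finger_gap: 0.0912
grasp_force: 0.0
```

Call:
{"api": "drive_tool", "payload": {
  "increments": [0,0,-0.1,0,0,0,0,0,-0.1,0,0,0]
}}

```text
time_s: 21.2
ee_pos: [0.4579, 0.2988, -0.0275]
tcp_rot: [[-1.0, -0.003, 0.001], [-0.003, 1.0, 0.001], [-0.001, 0.001, -1.0]]
contact_force: [-0.5, -0.2, 0.3]
finger_gap: 0.0914
grasp_force: 0.0
```

```bash
sed -i 's/(P\[:,2\]>.004)/(P[:,2]>-.02)/; s/^print.*/&\nk=np.argsort(P[:,2]); k=k[m[k]]; print(np.histogram(P[k,2],bins=np.arange(-.004,.04,.002)))/' tip.py; python3 tip.py
```

```text
21.25 [ 0.4578  0.2988 -0.0276] tip offset behind TCP [0.0261 0.0261 0.0261 0.0259 0.0257] world z [-0.0019 -0.0018 -0.0016 -0.0016 -0.0016] [ 0.7459 -0.3066  0.4993]
(array([  0, 294, 305,   0,   3,  33,  51,  49,  55,  50,  62,  53,  67,
        68,  78,  69,  76,  80,  93,  82,  93]), array([-0.004, -0.002,  0.   ,  0.002,  0.004,  0.006,  0.008,  0.01 ,
        0.012,  0.014,  0.016,  0.018,  0.02 ,  0.022,  0.024,  0.026,
        0.028,  0.03 ,  0.032,  0.034,  0.036,  0.038]))
```

Call:
{"api": "drive_tool", "payload": {
  "increments": [-0.1,-0.1,-0.2,0,0,0,-0.1,-0.1,-0.3,0,0,0,-0.1,-0.1,-0.35,0,0,0]
}}

```text
time_s: 21.62
ee_pos: [0.4562, 0.2975, -0.0321]
tcp_rot: [[-1.0, -0.003, -0.0], [-0.003, 1.0, -0.0], [0.0, -0.0, -1.0]]
contact_force: [0.3, 0.1, -0.6]
finger_gap: 0.0911
grasp_force: 0.0
```

Call:
{"api": "drive_tool", "payload": {
  "increments": [0,0,0,0,0,0,0,0,0,0,0,0,0,0,0,0,0,0,0,0,0,0,0,0,0,0,0,0,0,0],
  "claw": 0,
  "newtons": 20
}}

```text
time_s: 22.25
ee_pos: [0.4563, 0.2975, -0.032]
tcp_rot: [[-1.0, -0.003, 0.0], [-0.003, 1.0, 0.0], [-0.0, 0.0, -1.0]]
contact_force: [0.1, 0.6, -0.2]
finger_gap: 0.0529
grasp_force: 20.0
```

Call:
{"api": "drive_tool", "payload": {
  "increments": [0,0,0,0,0,0,0,0,0,0,0,0]
}}

```text
time_s: 22.5
ee_pos: [0.4563, 0.2975, -0.032]
tcp_rot: [[-1.0, -0.003, 0.0], [-0.003, 1.0, -0.0], [-0.0, -0.0, -1.0]]
contact_force: [0.5, 0.3, 0.9]
finger_gap: 0.0527
grasp_force: 20.0
```

Call:
{"api": "drive_tool", "payload": {
  "increments": [0,0,2,0,0,0,0,0,6,0,0,0,0,0,11,0,0,0,0,0,15,0,0,0,0,0,15,0,0,0]
}}

```text
time_s: 23.12
ee_pos: [0.4578, 0.2983, 0.1207]
tcp_rot: [[-1.0, -0.003, 0.005], [-0.003, 1.0, 0.002], [-0.005, 0.002, -1.0]]
contact_force: [0.1, 1.1, -2.0]
finger_gap: 0.0532
grasp_force: 20.0
```

Call:
{"api": "drive_tool", "payload": {
  "increments": [1.7,-4.8,0,0,0,0,3.5,-9.8,0,0,0,0,5.3,-15,0,0,0,0,7.1,-20,0,0,0,0,8.5,-24,0,0,0,0]
}}

```text
time_s: 23.75
ee_pos: [0.541, 0.0555, 0.1167]
tcp_rot: [[-1.0, -0.002, -0.002], [-0.002, 1.0, -0.0], [0.002, -0.0, -1.0]]
contact_force: [0.0, 0.1, -1.4]
finger_gap: 0.0529
grasp_force: 20.0
```

Call:
{"api": "drive_tool", "payload": {
  "increments": [0.94,-2.69,0,0,0,0,0.94,-2.69,0,0,0,0,0.94,-2.69,0,0,0,0]
}}

```text
time_s: 24.12
ee_pos: [0.5498, 0.0311, 0.1171]
tcp_rot: [[-1.0, -0.003, -0.002], [-0.003, 1.0, 0.0], [0.002, 0.0, -1.0]]
contact_force: [-0.5, -0.5, -1.4]
finger_gap: 0.0533
grasp_force: 20.0
```

```bash
python3 - <<'E'
from h import *
from scipy.optimize import least_squares
f=np.load('w6.npz'); p=vision.camera_params('wrist'); c=(p,f['R'],f['t'])
L=np.array([[407,291],[298,190]])/3+[170,110]-.4
P=onz(c,L,.0905)[:,:2]; th=np.radians([105,225])
r=least_squares(lambda v:(np.c_[v[0]+.027*np.cos(th+v[2]),v[1]+.027*np.sin(th+v[2])]-P).ravel()*1e3,[.55,.03,-.2])
print('studs',r.x,r.fun)
D=f['D'];H,W=D.shape; yy,xx=np.mgrid[0:H,0:W]; d,t=rays(c,np.c_[xx.ravel(),yy.ravel()]); P=t+d*D.ravel()[:,None]
m=(np.hypot(P[:,0]-.551,P[:,1]-.03)<.045)&(abs(P[:,2]-.09)<.003); Q=P[m,:2]
h=cv2.convexHull((Q*1e3).astype(np.float32)); print(cv2.minEnclosingCircle(h),cv2.fitEllipse(h))
m=(np.hypot(P[:,0]-.551,P[:,1]-.03)<.03)&(abs(P[:,2]-.1065)<.002); h=cv2.convexHull((P[m,:2]*1e3).astype(np.float32)); print(cv2.minEnclosingCircle(h),cv2.fitEllipse(h))
o=get_obs(); print(o['ee_pos'],o['finger_gap'],o['grasp_force'])
E
```

```text
studs [ 0.55098288  0.03069851 -0.23704463] [-0.02066162 -0.03792498  0.02066162  0.03792498]
((552.3665771484375, 31.016977310180664), 34.199806213378906) ((552.2799682617188, 30.862510681152344), (67.73480987548828, 67.88494110107422), 92.69966125488281)
((552.380615234375, 30.850204467773438), 22.22066307067871) ((552.3300170898438, 30.80425262451172), (43.652828216552734, 44.07415771484375), 90.69873809814453)
[0.54984718 0.03105083 0.11712673] 0.05332391028949273 19.999830722808838
```

Call:
{"api": "drive_tool", "payload": {
  "increments": [0.1,0,-1.5,0,0,0,0.1,0,-3,0,0,0,0.1,0,-3.8,0,0,0,0.1,0,-3.8,0,0,0]
}}

```text
time_s: 24.62
ee_pos: [0.5511, 0.0308, 0.0791]
tcp_rot: [[-1.0, -0.003, -0.002], [-0.003, 1.0, 0.0], [0.002, 0.0, -1.0]]
contact_force: [1.0, -0.5, -1.2]
finger_gap: 0.0528
grasp_force: 20.0
```

Call:
{"api": "drive_tool", "payload": {
  "increments": [0,0,-0.2,0,0,0,0,0,-0.4,0,0,0,0,0,-0.4,0,0,0]
}}

```text
time_s: 25.0
ee_pos: [0.5517, 0.0306, 0.0761]
tcp_rot: [[-1.0, -0.003, 0.0], [-0.003, 1.0, -0.0], [-0.0, -0.0, -1.0]]
contact_force: [0.5, 0.4, -1.3]
finger_gap: 0.0529
grasp_force: 20.0
```

Call:
{"api": "drive_tool", "payload": {
  "increments": [0,0,-0.15,0,0,0,0,0,-0.3,0,0,0,0,0,-0.3,0,0,0]
}}

```text
time_s: 25.38
ee_pos: [0.5516, 0.0306, 0.0729]
tcp_rot: [[-1.0, -0.003, -0.0], [-0.003, 1.0, -0.0], [0.0, -0.0, -1.0]]
contact_force: [0.8, 0.8, -1.1]
finger_gap: 0.0531
grasp_force: 20.0
```

Call:
{"api": "drive_tool", "payload": {
  "increments": [0,0,-0.1,0,0,0,0,0,-0.2,0,0,0,0,0,-0.2,0,0,0]
}}

```text
time_s: 25.75
ee_pos: [0.5516, 0.0306, 0.0709]
tcp_rot: [[-1.0, -0.003, -0.0], [-0.003, 1.0, -0.0], [0.0, -0.0, -1.0]]
contact_force: [-0.2, 0.1, -1.0]
finger_gap: 0.053
grasp_force: 20.0
```

Call:
{"api": "drive_tool", "payload": {
  "increments": [0,0,-0.06,0,0,0,0,0,-0.06,0,0,0]
}}

```text
time_s: 26.0
ee_pos: [0.5517, 0.0306, 0.0704]
tcp_rot: [[-1.0, -0.003, 0.0], [-0.003, 1.0, -0.0], [-0.0, -0.0, -1.0]]
contact_force: [0.4, 0.2, -1.9]
finger_gap: 0.0532
grasp_force: 20.0
```

Within 0.5 mm of seating; release and check.

Call:
{"api": "drive_tool", "payload": {
  "increments": [0,0,0,0,0,0,0,0,0,0,0,0,0,0,0,0,0,0,0,0,0,0,0,0,0,0,0,0,0,0],
  "claw": 100
}}

```text
time_s: 26.62
ee_pos: [0.5517, 0.0306, 0.0704]
tcp_rot: [[-1.0, -0.003, 0.0], [-0.003, 1.0, -0.0], [-0.0, -0.0, -1.0]]
contact_force: [-0.2, -0.6, 0.1]
finger_gap: 0.0911
grasp_force: 0.0
```

Call:
{"api": "drive_tool", "payload": {
  "increments": [0,0,3,0,0,0,0,0,7,0,0,0,0,0,11,0,0,0,0,0,11,0,0,0,0,0,11,0,0,0]
}}

```text
time_s: 27.25
ee_pos: [0.5513, 0.0306, 0.1799]
tcp_rot: [[-1.0, -0.003, -0.0], [-0.003, 1.0, -0.0], [0.0, -0.0, -1.0]]
contact_force: [-1.2, 0.1, -0.6]
finger_gap: 0.0916
grasp_force: 0.0
```

```bash
python3 b.py w8 cap:.102; python3 - <<'E'
from h import *
np.set_printoptions(precision=4,suppress=True)
f=np.load('w8.npz'); p=vision.camera_params('wrist'); c=(p,f['R'],f['t'])
D=f['D'];H,W=D.shape; yy,xx=np.mgrid[0:H,0:W]; d,t=rays(c,np.c_[xx.ravel(),yy.ravel()]); P=t+d*D.ravel()[:,None]
n=np.hypot(P[:,0]-.551,P[:,1]-.03)
for z,R in ((.112,.035),(.09,.045)):
    m=(n<R)&(abs(P[:,2]-z)<.003); h=cv2.convexHull((P[m,:2]*1e3).astype(np.float32)); print(z,cv2.minEnclosingCircle(h),cv2.fitEllipse(h))
    q=P[m]; print(np.linalg.lstsq(np.c_[q[:,0]-.552,q[:,1]-.031,np.ones(len(q))],q[:,2],rcond=None)[0])
E
```

```text
27.25 [0.5513 0.0306 0.1799] [-1.     -0.0032  0.0005] [-1.194   0.0631 -0.5635] [-0.0527  0.392   1.5269 -0.      1.2231 -1.6266]
cap [278.  206.1] 0.59 [0.5523 0.0323 0.102 ]
0.112 ((552.5346069335938, 30.561731338500977), 27.028770446777344) ((552.5907592773438, 30.806779861450195), (53.168609619140625, 53.56784439086914), 83.24943542480469)
[0.0054 0.0002 0.1123]
0.09 ((552.2152709960938, 30.897205352783203), 34.0197639465332) ((552.2218017578125, 30.849721908569336), (67.57833099365234, 67.77909851074219), 116.40452575683594)
[0.001  0.0001 0.0899]
```

```bash
python3 -c "
from plant import *
from plant import sign_off
print(sign_off())"
```

```text
the job is handed in; nothing more can be done
None
```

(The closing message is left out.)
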